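# Square up the egg stand and lift the egg with tongs

## Task

First slide the square wooden egg stand, with the egg standing in it, across the serving board into its corner, flush against both raised lips. Then pick up the kitchen tongs, close their jaws gently on the egg and lift it out of the stand to about 10 cm above where it sat. Finish still holding it up there in the tongs: touch the egg with nothing but the tongs' jaws, do not drop it, leave the stand home in its corner and the other things where they are.

Things in the scene. Friction and masses are not known exactly. Their poses are not given: they have to be found in the camera images.
- server: Dark wooden serving board, fixed to the worktop, 240 x 240 mm, floor 6 mm thick. Origin at the centre of its underside. x points away from the robot, y to the left. A raised lip, 12 mm thick and 14 mm high above the floor, runs along its far (+x) edge and its right-hand (-y) edge; the other two edges are open.
- corner (a point): Point on the serving board's floor in the inner corner where the inner faces of the two lips meet (server frame x = +0.108, y = -0.108, z = 0.006); axes as the server's.
- stand: Loose egg stand on the serving board: light square wooden block 120 x 120 x 36 mm, 0.3 kg, with a square well (28 mm wide, 12 mm deep) in the middle of its top. Origin at the centre of its underside, axes along its edges. It starts a few cm from both lips, up to 0.2 rad askew to the board; its +x face belongs against the far lip, its -y face against the right-hand lip.
- stand_corner (a point): Bottom corner of the stand at its +x, -y edges; meets point corner when the stand is home (stand's origin then at server frame x = +0.048, y = -0.048).
- egg: White boiled egg, rigid, 44 mm across, 56 mm tall, about 55 g, standing big end down in the stand's well. Origin at its lower pole. Its top is about 92 mm above the worktop. The jaws crush it if the tongs are gripped with over about 90 N.
- egg_center (a point): Centre of the egg at its widest height, on its axis, 23.5 mm above the lower pole; about 17 mm above the stand's top and 60 mm above the worktop when seated.
- tongs: Loose steel kitchen tongs with black jaws, about 200 mm long, 26 mm high, 0.10 kg, lying flat on the chopping board at the left. Origin on the middle line at the underside, between the flats to grip; x points along the middle line to the jaws, y to the left, z up. Hinge spine at x = -75 mm. Two sprung arms left and right of the middle line; squeezing them closes the jaws.
- tongs_grip (a point): Where to grip (tongs frame x = 0, y = 0, z = 13 mm); axes as the tongs'. The arms' upright flats here (60 mm long, 26 mm high, centred on this point) are 47 mm apart over the outside when open, 32 mm when the jaws just clasp the egg; they are parallel half-way, at 39 mm. Springs push them apart with about 8 N (open) to 12 N (on the egg), so grip them with 25 N or more.
- tongs_jaws (a point): Middle between the jaws, where the egg's centre belongs (tongs frame x = 87 mm, y = 0, z = 13 mm). Jaws are shallow V cups, 28 mm long and 20 mm high; the free gap between their tips is about 70 mm when open. The egg enters from the front or from below.
- tongs_left (a joint): Squeeze angle of the left arm, rad: 0 fully open, about 0.10 clasping the egg, 0.2 shut. The right arm moves with it as a mirror image.
- board: Wooden chopping board, fixed, 250 mm deep (x) x 360 mm wide (y) x 21 mm thick; origin at the centre of its underside.
- salt_shaker: Salt shaker, 44 mm across, 90 mm tall; bystander, origin at the centre of its underside.
- espresso_cup: Small patterned cup, 60 x 83 x 52 mm, on the chopping board; bystander, origin under its middle.
- honey_jar: Honey jar, 63 mm across, 104 mm tall, behind the serving board; bystander, origin at the centre of its underside.
- teaspoon: Teaspoon, 132 mm long, lying on the left end of the chopping board; bystander, origin under its middle.
Mind the look-alikes: they are no part of the job. There is more than one size of the tongs; the one meant has the size given above.

How it is judged:
On the way, in this order (a step that is already met when the one before it is completed fails the run):
1. the stand is flush in the corner of the serving board, the egg still in it (x of stand_corner in the frame of corner above -0.004 m and y of stand_corner in the frame of corner below 0.004 m and angle between the x axis of stand and the x axis of server, either way round below 0.04 rad and horizontal distance between egg_center and stand below 0.01 m and contact force between egg and stand above 0.05 N and height (world z) of tongs_grip below 0.045 m), for 0.2 s.
2. the tongs are gripped and lifted off the chopping board (height (world z) of tongs_grip above 0.045 m and contact force between tongs and the fingers above 1 N and horizontal distance between egg_center and stand below 0.01 m and contact force between egg and stand above 0.05 N), for 0.2 s.
3. the tongs lift the egg out of the stand (contact force between egg and tongs above 0.5 N and height (world z) of egg_center above 0.1 m and contact force between egg and stand below 0.05 N), for 0.2 s.
At the end, for the whole second after the job is handed in: The tongs, still gripped, hold the egg still between their jaws (within 25 mm of their middle), its centre 130 to 240 mm above the worktop, touched by nothing else; the stand is home in the serving board's corner, within 4 mm of both lips and 0.04 rad of square (x of stand_corner in the frame of corner above -0.004 m and y of stand_corner in the frame of corner below 0.004 m and angle between the x axis of stand and the x axis of server, either way round below 0.04 rad and height (world z) of egg_center between 0.13 and 0.24 m and distance between egg_center and tongs_jaws below 0.025 m and contact force between egg and tongs above 0.5 N and contact force between tongs and the fingers above 1 N and contact force between egg and the arm below 0.05 N and contact force between egg and the fingers below 0.05 N and contact force between each of egg, tongs and stand below 0.05 N and contact force between tongs and board below 0.05 N and linear speed of egg below 0.03 m/s); the arm keeps its last pose, push and grip.
It fails at once if the egg is touched by the robot itself (contact force between egg and the fingers above 0.5 N or contact force between egg and the arm above 0.5 N).
It fails at once if the egg is dropped or knocked out of the stand (height (world z) of egg_center below 0.047 m).
It fails at once if the egg is crushed (the two jaws press it with over 80 N in all) (contact force between egg and tongs above 80 N).
It fails at once if a bystander is shoved more than 3 cm (distance of any of salt_shaker, espresso_cup, honey_jar, teaspoon from where it was at the start of the episode above 0.03 m).
It also fails if it takes over 72 s, if anything falls off the work surface, if the arm or the gripper's body presses on something with over 40 N, if the wrist force passes 120 N, or if a joint passes its speed limit or range.

## Robot

A 7-joint arm with a two-finger parallel gripper is mounted at the origin on a cart in front of the work surface, level with it; the furniture and walls round the work are solid. World frame = base frame: x ahead of the robot, y to its left, z up, the work surface at z = 0. Lengths are in m, angles in rad, forces in N, time in s.
With the tool pointing down it reaches from about 0.425 to 0.875 m from the base axis. Payload 8.4 kg.
Tool frame: the origin (TCP) lies at the very end of the fingers, on their centre line; the grasp point (between the pads) lies 19 mm behind it (grip_depth is the distance from the TCP to the grasp point, in m); z points along the fingers, y is the line along which they close (so a half turn about z gives the same grasp; the last joint's range is limited). The gripper opens to 85 mm and grips with 20 to 120 N. Pads are 22 mm wide; open, the fingers measure 114 mm over their backs; the gripper's body (76 mm by 85 mm) begins 54 mm behind the grasp point. The pads swing forward as they close: fully open they stand 13 mm farther back than shut.
Start: joints at [-1.253, 0.333, 0.04, 1.465, -0.013, 1.343, -0.059], TCP at [0.263, 0.594, 0.231] pointing down, gripper open.
Joint ranges: [-2.58, 2.58], [-0.38, 2.09], [-1.3, 1.39], [0.25, 2.4], [-1.5, 4.64], [0.08, 2.09], [-2.65, 2.65]. Speed limits (rad/s): [2.22, 2.22, 2.79, 2.79, 3.14, 3.14, 3.14].

## Interface

Orientations are given as a rotation vector (axis times angle).
In Python, from workcell import * gives the robot as it stands.
- The arm moves only by the tool arm_command, never from a script. Its argument "increments" is a list that holds one entry, the list of rows, each a list of 7 numbers: the turn, a rotation vector about the world's x, y, z in units of 6 degrees (1.0 is 6 degrees), then the shift along the world's x, y, z in units of 30 mm (1.0 is 30 mm), then the finger opening in mm, from 0 to 85.4. A call has 1 to 5 rows; each row shifts and turns the commanded pose from where the row before left it; what a row does not reach is not made up. A row lasts 1/12 s, in which the tool goes at most 41.7 mm and 7.16 degrees, less where a joint would pass 70% of its speed; a pose out of reach is approached as far as the arm can. A call is refused whole if a number of a shift passes 1 or a number of a turn 1, either way. A call with a gripper value outside its range is refused whole. The fingers move at their own pace and stop on an object; "grip_force" is the grip in N (left out, the last holds). Time passes only in rows, so rows that do not move let the fingers close. It gives the time, the measured TCP pose, the force, the opening and the grip force at its end, in the units of the state.
- observe(): the state, without advancing time (a new reading comes with each control period).
- camera(name): name is "side" or "top"; returns (picture, depth): 480x640x3 uint8, red, green, blue; 480x640 float32, m along the optical axis (not along the pixel's ray), 0 where there is no reading.
- camera_model(name): a dict with "camera_matrix" (3x3 intrinsics, pixels), "R" (3x3) and "t" (3): a world point X has camera coordinates R X + t. Camera axes: x right, y down, z forward; pixel columns grow to the right and rows downward; lengths in m; the calibration is good to about 2 mm. A picture is of the moment at which its call begins. camera_model takes no time and is no camera call.
- close_job(): hands the job in; it is judged then, once.
The state is a dict: "t": time; "joints": joint angles; "joint_velocities": joint speeds; "joint_efforts": joint torques, N m; "position": TCP position; "ee_rot": TCP orientation; "contact_force": force on the tool from outside, world axes, zero at the start; "ft_torque": the same for the moment, N m; "width": finger opening in m; "finger_force": force on a finger pad.
Only numpy, scipy, OpenCV 4.12 (cv2) and the standard library are available. Lean on these libraries where they do the work, as an engineer would, in place of code of your own. Each camera call takes 0.05 s, during which the arm holds its last target. There are 200 camera calls.

## Working session

There is one attempt and no reset: what is moved stays moved. The work goes in short steps, Python scripts to look and compute and a tool call to move; the robot and the scene stay as the last step left them, time stands still between calls to the robot, and variables do not carry over. Pictures are saved under pics/ and viewed, at most 10 in all, crops included, and the job is handed in when it is done.

Besides the shell and the picture viewer there is one more tool, called after "Request:" as name([rows], argument=value, ...), one row to a line, values as JSON. arm_command: Moves the arm, as the interface text tells. Its arguments: {"type":"object","properties":{"increments":{"type":"array"},"grip_force":{"type":"number"}},"required":["increments"]}

```bash
mkdir -p pics
cat > h.py <<'E'
from workcell import *
import numpy as np, cv2
def cloud(name):
    p,d=camera(name); m=camera_model(name); K=np.array(m["camera_matrix"]);R=np.array(m["R"]);t=np.array(m["t"])
    v,u=np.mgrid[:480,:640]
    c=np.stack([(u-K[0,2])/K[0,0]*d,(v-K[1,2])/K[1,1]*d,d],-1)
    X=(c-t)@R; X[d==0]=np.nan
    return p,X
E
python3 - <<'E'
from h import *
s=observe();print({k:np.round(v,3) for k,v in s.items()})
for n in("top","side"):
    p,X=cloud(n);np.save(n+".npy",X);cv2.imwrite(f"pics/{n}0.png",p[...,::-1])
    m=camera_model(n);print(n,-np.array(m["R"]).T@np.array(m["t"]))
E
```

```text
{'t': np.float64(0.0), 'joints': array([-1.253,  0.334,  0.04 ,  1.466, -0.013,  1.343, -0.058]), 'joint_velocities': array([ 0.001, -0.   ,  0.   , -0.002,  0.002, -0.002,  0.   ]), 'joint_efforts': array([-0.0000e+00, -6.5855e+01,  1.3650e+00, -4.0556e+01,  1.7000e-02,
        1.3000e-02,  0.0000e+00]), 'position': array([0.263, 0.594, 0.23 ]), 'ee_rot': array([-6.500e-01, -3.073e+00,  3.000e-03]), 'contact_force': array([ 0.292, -0.314,  1.105]), 'ft_torque': array([-0.044,  0.04 , -0.009]), 'finger_force': np.float64(0.0), 'width': np.float64(0.086)}
top [0.5134223  0.31146263 1.25869256]
side [ 0.15987418 -0.73289806  1.05294054]
```

View pics/top0.png

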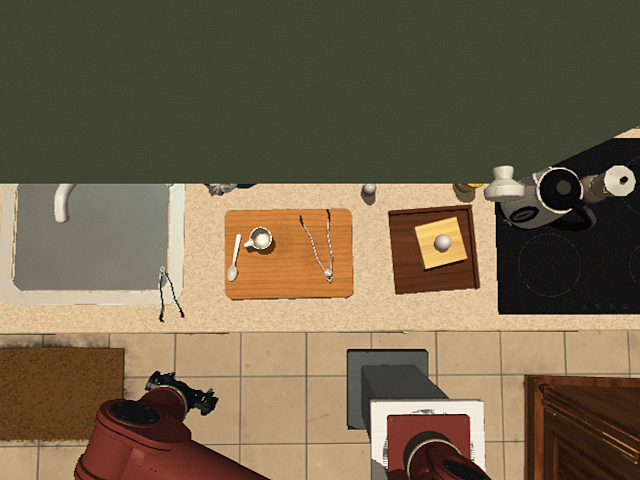

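View pics/side0.png

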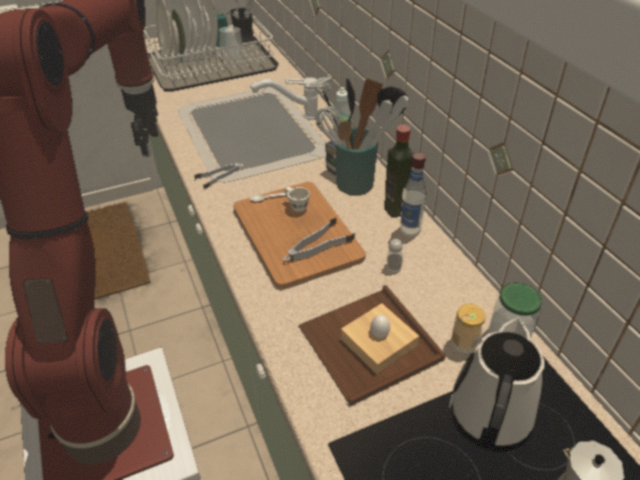

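Top view: serving board at px (390–480, 205–293), with the stand at (415–466, 217–270) and the egg at (443, 242). The tongs lie on the chopping board, hinge at (328, 275), jaws pointing away at (303–328, 212). The small tongs by the sink (170, 290) are the look-alike.

```bash
python3 - <<'E'
from h import *
def rect(P,n):
    r=cv2.minAreaRect((P[:,:2]*1000).astype(np.float32)); b=cv2.boxPoints(r)
    print(n,len(P),"c",np.round(r[0],1),"s",np.round(r[1],1),"a",round(r[2],2),"z",np.round(np.median(P[:,2]),4),'\n',np.round(b,0).tolist())
for n in("top","side"):
    X=np.load(n+".npy");p=cv2.imread(f"pics/{n}0.png")
    if n=="top": sl=(slice(200,300),slice(384,484)); st=(slice(205,285),slice(290,345))
    else: sl=(slice(285,402),slice(295,450)); st=(slice(215,268),slice(278,360))
    Y=X[sl].reshape(-1,3);c=p[sl].reshape(-1,3).astype(int)
    z=Y[:,2]
    lum=c.sum(1)
    dark=(lum<230)&(z>-.005)&(z<.03)
    m=np.zeros(dark.shape,np.uint8);m[dark]=1
    m=cv2.morphologyEx(m.reshape(X[sl].shape[:2]),cv2.MORPH_OPEN,np.ones((3,3))).ravel()>0
    rect(Y[m&(z>.001)],n+" server")
    s=(z>.034)&(z<.05)&(c[:,2]-c[:,0]>40)
    rect(Y[s],n+" stand")
    e=z>.055; E=Y[e]; print("egg",len(E),E.mean(0),E.min(0),E.max(0))
    T=X[st].reshape(-1,3);t=(T[:,2]>.033)&(T[:,2]<.06);T=T[t];print(n,"tongs",len(T))
    o=np.argsort(T[:,0]);T=T[o]
    for a in np.arange(.40,.66,.02):
        q=T[(T[:,0]>=a)&(T[:,0]<a+.02)]
        if len(q):
            l=q[:,1]; print(round(a+.01,2),len(q),np.round([l.min(),l.max(),q[:,2].max()],4), np.round(np.sort(l)[::max(1,len(l)//8)],3))
E
python3 - <<'E'
import cv2
import os; os.chdir('.')
a=cv2.imread('pics/top0.png')[190:300,215:495];cv2.imwrite('pics/crop1.png',cv2.resize(a,None,fx=2.8,fy=2.8,interpolation=2))
E
```

```text
top server 4872 c [577.7 -21.7] s [237.4 236.5] a 4.34 z 0.0067 
 [[450.0, 87.0], [468.0, -149.0], [705.0, -131.0], [687.0, 105.0]]
top stand 1638 c [593.5 -35.9] s [119.7 121.9] a 13.74 z 0.0421 
 [[521.0, 9.0], [550.0, -109.0], [666.0, -81.0], [637.0, 37.0]]
egg 210 [ 0.5923871  -0.03082134  0.079818  ] [ 0.57183301 -0.05432603  0.05700897] [ 0.61328771 -0.01221775  0.095089  ]
top tongs 212
0.49 15 [0.2684 0.2824 0.0406] [0.268 0.268 0.271 0.271 0.271 0.271 0.274 0.274 0.277 0.277 0.28  0.28
 0.28  0.282 0.282]
0.51 43 [0.2714 0.2907 0.0507] [0.271 0.272 0.274 0.277 0.28  0.28  0.283 0.285 0.288]
0.53 19 [0.2713 0.3018 0.0516] [0.271 0.271 0.271 0.272 0.28  0.293 0.296 0.299 0.299 0.302]
0.55 23 [0.2684 0.3127 0.0525] [0.268 0.268 0.269 0.271 0.271 0.271 0.304 0.307 0.307 0.31  0.31  0.313]
0.57 18 [0.2684 0.3182 0.0496] [0.268 0.271 0.271 0.271 0.274 0.313 0.315 0.315 0.318]
0.59 17 [0.2738 0.3236 0.0499] [0.274 0.274 0.274 0.277 0.277 0.318 0.321 0.321 0.324]
0.61 16 [0.2764 0.3318 0.0508] [0.276 0.277 0.279 0.279 0.324 0.326 0.326 0.329]
0.63 16 [0.279  0.343  0.0483] [0.279 0.
[... 608 characters left out ...]
28 ]
0.51 58 [0.2656 0.2894 0.0497] [0.266 0.269 0.27  0.272 0.274 0.276 0.28  0.282 0.288]
0.53 65 [0.2657 0.3031 0.048 ] [0.266 0.268 0.269 0.27  0.273 0.291 0.295 0.298 0.303]
0.55 63 [0.2642 0.3121 0.0487] [0.264 0.265 0.267 0.268 0.269 0.3   0.305 0.307 0.309]
0.57 60 [0.2648 0.3195 0.0498] [0.265 0.268 0.269 0.27  0.272 0.31  0.312 0.312 0.315]
0.59 63 [0.2687 0.3253 0.0502] [0.269 0.271 0.272 0.274 0.274 0.313 0.316 0.318 0.32 ]
0.61 51 [0.2729 0.3294 0.0482] [0.273 0.275 0.276 0.278 0.28  0.322 0.323 0.325 0.327]
0.63 53 [0.272  0.3409 0.0485] [0.272 0.276 0.277 0.278 0.281 0.327 0.333 0.337 0.339]
0.65 49 [0.2713 0.3587 0.0479] [0.271 0.274 0.276 0.277 0.279 0.341 0.346 0.349 0.359]
```

View pics/crop1.png

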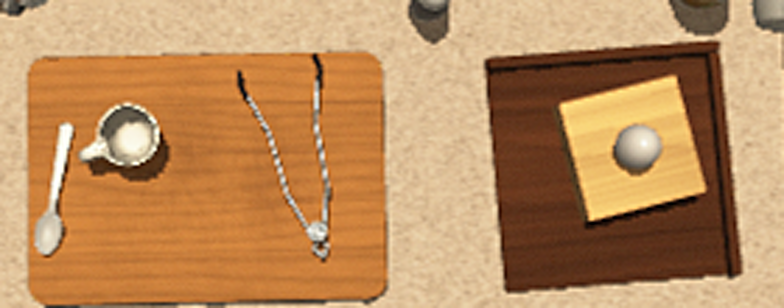

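Request:
arm_command([
  [[0,0,0.22,0.36,-1,0,70],[0,0,0.22,0.36,-1,0,70],[0,0,0.22,0.36,-1,0,70],[0,0,0.22,0.36,-1,0,70],[0,0,0.22,0.36,-1,0,70]],
], grip_force=40)

```text
t: 0.52
position: [0.3173, 0.4426, 0.2309]
ee_rot: [-0.47, -3.106, 0.001]
contact_force: [0.5, 0.2, -0.3]
width: 0.0699
finger_force: 0.0
```

Request:
arm_command([
  [[0,0,0.22,0.36,-1,0,70],[0,0,0.22,0.36,-1,0,70],[0,0,0.22,0.36,-1,0,70],[0,0,0.22,0.36,-1,0,70],[0,0,0.22,0.36,-1,0,70]],
])

```text
t: 0.93
position: [0.3713, 0.2926, 0.2311]
ee_rot: [-0.291, -3.128, 0.0]
contact_force: [0.4, 0.5, 0.0]
width: 0.0702
finger_force: 0.0
```

Request:
arm_command([
  [[0,0,0.22,0.36,-1,0,70],[0,0,0.22,0.36,-1,0,70],[0,0,0.22,0.36,-1,0,70],[0,0,0.22,0.36,-1,0,70],[0,0,0.22,0.36,-1,0,70]],
])

```text
t: 1.35
position: [0.4252, 0.1427, 0.2311]
ee_rot: [-0.11, -3.139, -0.0]
contact_force: [0.9, 0.2, 0.1]
width: 0.07
finger_force: 0.0
```

Request:
arm_command([
  [[0,0,0.22,0.36,-1,0,70],[0,0,0.22,0.36,-1,0,70],[0,0,0.22,0.36,-1,0,70],[0,0,0.22,0.36,-1,0,70],[0,0,0.22,0.36,-1,0,70]],
])

```text
t: 1.77
position: [0.4792, -0.0073, 0.2312]
ee_rot: [0.071, -3.141, -0.0]
contact_force: [1.0, 1.2, -0.4]
width: 0.07
finger_force: 0.0
```

```bash
cat >> h.py <<'E'
from scipy.spatial.transform import Rotation as Ro
def st():
    s=observe();R=Ro.from_rotvec(s["ee_rot"]).as_matrix()
    print("t",round(float(s["t"]),2),"p",np.round(s["position"],4),"yang",round(np.degrees(np.arctan2(R[1,1],R[0,1])),2),"z",np.round(R[:,2],3),"F",np.round(s["contact_force"],1),"w",round(float(s["width"]),4),"ff",round(float(s["finger_force"]),1),"q",np.round(s["joints"],2))
E
python3 -c "from h import *;st()"
python3 - <<'E'
from h import *
X=np.load("top.npy")[195:292,290:345].reshape(-1,3);T=X[(X[:,2]>.034)&(X[:,2]<.06)]
print(T.min(0),T.max(0))
r=cv2.minAreaRect((T[:,:2]*1000).astype(np.float32));print(r)
# symmetric axis: midpoints of extreme y in tongs frame, iterate
a=np.radians(13);
for k in range(6):
    c,s=np.cos(a),np.sin(a);P=T[:,:2]@np.array([[c,-s],[s,c]])
    L=[]
    for u in np.arange(P[:,0].min()+.03,P[:,0].max(),.01):
        q=P[abs(P[:,0]-u)<.006,1]
        if len(q)>3: L.append((u,(q.min()+q.max())/2,q.max()-q.min()))
    L=np.array(L);f=np.polyfit(L[:,0],L[:,1],1);a+=np.arctan(f[0])
print("ang",np.degrees(a),"u0",P[:,0].min(),"u1",P[:,0].max());print(np.round(L-[P[:,0].min(),0,0],4))
for d in (.075,.08):
    u=P[:,0].min()+d; v=np.polyval(f,u); print("grip",c*u-s*v,s*u+c*v)
E
```

```text
t 1.77 p [ 0.4792 -0.0073  0.2312] yang 92.59 z [-0.  0. -1.] F [ 1.   1.2 -0.4] w 0.07 ff 0.0 q [-0.68 -0.05  0.59  1.89  0.03  1.29  1.52]
[0.4852683  0.2684245  0.03430503] [0.68851387 0.35685263 0.0525397 ]
((591.4481811523438, 282.7164306640625), (201.1290283203125, 84.24225616455078), 23.93345832824707)
ang 13.133963663991153 u0 0.5348472163918385 u1 0.7344881570003791
[[0.03   0.1559 0.0198]
 [0.04   0.156  0.0255]
 [0.05   0.1566 0.0315]
 [0.06   0.1556 0.0401]
 [0.07   0.1553 0.0435]
 [0.08   0.1557 0.0444]
 [0.09   0.1555 0.0451]
 [0.1    0.1554 0.0469]
 [0.11   0.1554 0.0471]
 [0.12   0.1557 0.0482]
 [0.13   0.1557 0.0496]
 [0.14   0.1554 0.0546]
 [0.15   0.156  0.0605]
 [0.16   0.156  0.0661]
 [0.17   0.1555 0.0741]
 [0.18   0.1559 0.0857]
 [0.19   0.1562 0.0837]]
grip 0.5585021826753325 0.29025677137034
grip 0.56337138988689 0.29139291446472426
```

Tongs confirmed at 200 mm long, yaw 13.1°, grip point about (0.583, 0.296). Now down behind the stand's near face.

Request:
arm_command([
  [[0,0,0.14,0.33,-0.6,-0.6,70],[0,0,0.14,0.33,-0.6,-0.6,70],[0,0,0,0,0,-1,70],[0,0,0,0,0,-1,70],[0,0,0,0,0,-1,70]],
])

```text
t: 2.18
position: [0.4988, -0.0422, 0.1041]
ee_rot: [-0.113, 3.139, -0.0]
contact_force: [0.8, 1.7, -0.7]
width: 0.0702
finger_force: 0.0
```

Request:
arm_command([
  [[0,0,0,0,0,-1,70],[0,0,0,0,0,-1,70],[0,0,0,0,0,-0.7,70],[0,0,0,0,0,-0.3,70],[0,0,0,0,0,0,70]],
])

```text
t: 2.6
position: [0.4973, -0.0419, 0.0135]
ee_rot: [0.115, -3.136, 0.001]
contact_force: [-0.5, -0.1, -0.5]
width: 0.0701
finger_force: 0.0
```

Run:
```python
from h import *
st();p,X=cloud("side");cv2.imwrite("pics/s1.png",cv2.resize(p[250:430,230:480,::-1],None,fx=2.4,fy=2.4))
```

```text
t 2.6 p [ 0.4973 -0.0419  0.0135] yang 94.19 z [-0.004 -0.001 -1.   ] F [-0.5 -0.1 -0.5] w 0.0701 ff 0.0 q [-0.55  0.31  0.61  2.07 -0.24  0.84  1.85]
```

View pics/s1.png

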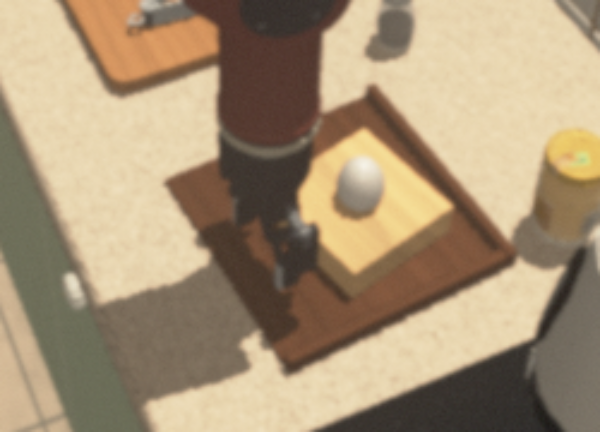

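The picture shows both fingers just behind the near face, egg well clear (crop 360, 185). Pushing along the board's +x.

Request:
arm_command([
  [[0,0,0,0.2,0.015,0,70],[0,0,0,0.2,0.015,0,70],[0,0,0,0.15,0.011,0,70],[0,0,0,0.15,0.011,0,70],[0,0,0,0.15,0.011,0,70]],
])

```text
t: 3.07
position: [0.5251, -0.0395, 0.0158]
ee_rot: [-0.116, 3.139, 0.001]
contact_force: [-2.9, 1.1, 0.4]
width: 0.0703
finger_force: 1.0
```

Request:
arm_command([
  [[0,0,0,0.15,0.011,0,70],[0,0,0,0.15,0.011,0,70],[0,0,0,0.15,0.011,0,70],[0,0,0,0.15,0.011,0,70],[0,0,0,0.1,0.008,0,70]],
])

```text
t: 3.48
position: [0.5461, -0.0382, 0.0153]
ee_rot: [-0.115, 3.139, -0.0]
contact_force: [-1.9, 0.4, 1.4]
width: 0.0703
finger_force: 1.0
```

```bash
cat >> h.py <<'E'
def stand(names=("top","side")):
    for n in names:
        p,X=cloud(n);sl=(slice(200,300),slice(384,484)) if n=="top" else (slice(285,402),slice(295,450))
        Y=X[sl].reshape(-1,3);c=p[sl].reshape(-1,3).astype(int);z=Y[:,2]
        P=Y[(z>.034)&(z<.05)&(c[:,0]-c[:,2]>40)]
        r=cv2.minAreaRect((P[:,:2]*1000).astype(np.float32));b=cv2.boxPoints(r)
        print(n,len(P),"c",np.round(r[0],1),"s",np.round(r[1],1),"a",round(r[2],2),np.round(b,0).tolist())
        k=(z>.06)&(z<.1)&(c.min(1)>110);E=Y[k];
        if len(E): print(" egg",len(E),np.round(E.min(0),3),np.round(E.max(0),3))
E
python3 -c "
from h import *
st();stand()"
```

```text
t 3.48 p [ 0.5461 -0.0382  0.0153] yang 94.2 z [ 0. -0. -1.] F [-1.9  0.4  1.4] w 0.0703 ff 1.0 q [-0.51  0.39  0.59  1.96 -0.28  0.87  1.87]
top 1289 c [617.4 -42.8] s [117.7 121.4] a 3.58 [[555.0, 14.0], [562.0, -107.0], [680.0, -100.0], [672.0, 21.0]]
 egg 169 [ 0.6   -0.059  0.06 ] [ 0.635 -0.021  0.096]
side 1473 c [618.1 -44.4] s [122.7 123.6] a 4.5 [[552.0, 12.0], [562.0, -111.0], [684.0, -101.0], [674.0, 22.0]]
 egg 307 [ 0.563 -0.105  0.061] [ 0.637 -0.028  0.092]
```

Request:
arm_command([
  [[0,0,0,0.1,0.008,0,70],[0,0,0,0.1,0.008,0,70],[0,0,0,0.1,0.008,0,70],[0,0,0,0.07,0.005,0,70],[0,0,0,0,0,0,70]],
])

```text
t: 4.0
position: [0.5566, -0.0374, 0.0152]
ee_rot: [0.115, -3.139, 0.0]
contact_force: [-2.1, -0.3, -1.2]
width: 0.0698
finger_force: 0.7
```

Request:
arm_command([
  [[0,0,0,0.07,0.005,0,70],[0,0,0,0,0,0,70]],
])

```text
t: 4.17
position: [0.5567, -0.0374, 0.0148]
ee_rot: [0.115, -3.135, -0.001]
contact_force: [-10.7, 0.6, 7.1]
width: 0.0704
finger_force: 5.1
```

```bash
python3 -c "
from h import *
st();stand()"
```

```text
t 4.17 p [ 0.5567 -0.0374  0.0148] yang 94.2 z [-0.004  0.    -1.   ] F [-10.7   0.6   7.1] w 0.0704 ff 5.1 q [-0.5   0.42  0.59  1.93 -0.29  0.89  1.88]
top 1258 c [628.5 -42. ] s [116.7 122.7] a 4.3 [[566.0, 15.0], [575.0, -108.0], [691.0, -99.0], [682.0, 23.0]]
 egg 167 [ 0.611 -0.06   0.061] [ 0.646 -0.021  0.095]
side 1446 c [625.5 -44.5] s [128.4 124.2] a 4.4 [[557.0, 12.0], [566.0, -111.0], [694.0, -102.0], [685.0, 22.0]]
 egg 306 [ 0.606 -0.066  0.06 ] [ 0.647 -0.027  0.093]
```

Request:
arm_command([
  [[0,0,0,-0.5,-0.04,0,70],[0,0,0,-0.5,-0.04,0,70],[0,0,-1,0,0,1,60],[0,0,-1,0,0,1,60],[0,0,-1,0,0,1,60]],
])

```text
t: 4.68
position: [0.5285, -0.0398, 0.1064]
ee_rot: [0.386, 3.118, -0.0]
contact_force: [2.3, 0.6, -0.6]
width: 0.0599
finger_force: 0.0
```

Request:
arm_command([
  [[0,0,-1,0,0,1,60],[0,0,-1,0,0.3,1,60],[0,0,-1,0.3,0.3,0.5,60],[0,0,-1,0.3,0.3,0,60],[0,0,-1,0.3,0.3,0,60]],
])

```text
t: 5.1
position: [0.5573, -0.0028, 0.1822]
ee_rot: [1.178, 2.909, 0.005]
contact_force: [-0.3, -0.5, -0.4]
width: 0.06
finger_force: 0.0
```

Request:
arm_command([
  [[0,0,-1,0.3,0.3,0,60],[0,0,-1,0.3,0.3,0,60],[0,0,-1,0.3,0.3,0,60],[0,0,-1,0.3,0.3,0,60],[0,0,-1,0.3,0.3,0,60]],
])

```text
t: 5.52
position: [0.6016, 0.0421, 0.1806]
ee_rot: [1.892, 2.507, 0.002]
contact_force: [-0.8, -0.4, -1.0]
width: 0.0598
finger_force: 0.0
```

Request:
arm_command([
  [[0,0,-1,0.3,0.3,0,60],[0,0,-1,0.1,0.3,0,60],[0,0,0,0,0,0,60]],
])

```text
t: 5.77
position: [0.6136, 0.062, 0.1801]
ee_rot: [2.141, 2.299, 0.001]
contact_force: [-0.4, 0.3, -0.3]
width: 0.06
finger_force: 0.0
```

```bash
python3 -c "
from h import *
st()"
```

```text
t 5.77 p [0.6136 0.062  0.1801] yang 4.08 z [ 0.001  0.    -1.   ] F [-0.4  0.3 -0.3] w 0.06 ff 0.0 q [-0.85  0.39  0.87  1.65 -0.31  1.24  0.15]
```

Request:
arm_command([
  [[0,0,0,0,0,-1,60],[0,0,0,0,0,-1,60],[0,0,0,0,0,-1,60],[0,0,0,0,0,-1,60],[0,0,0,0,0,-1,60]],
])

```text
t: 6.18
position: [0.6126, 0.0589, 0.0293]
ee_rot: [2.134, 2.305, 0.001]
contact_force: [0.7, 0.4, -1.0]
width: 0.0601
finger_force: 0.0
```

Request:
arm_command([
  [[0,0,0,0,0,-0.5,60],[0,0,0,0.03,-0.4,0,60],[0,0,0,0.02,-0.25,0,60],[0,0,0,0.015,-0.2,0,60],[0,0,0,0.011,-0.15,0,60]],
])

```text
t: 6.6
position: [0.6164, 0.0275, 0.0175]
ee_rot: [2.138, 2.298, 0.004]
contact_force: [-0.5, 3.0, 1.9]
width: 0.0606
finger_force: 1.6
```

Request:
arm_command([
  [[0,0,0,0.011,-0.15,0,60],[0,0,0,0.011,-0.15,0,60],[0,0,0,0.011,-0.15,0,60],[0,0,0,0.011,-0.15,0,60],[0,0,0,0,0,0,60]],
])

```text
t: 7.02
position: [0.6164, 0.0102, 0.0156]
ee_rot: [2.139, 2.3, 0.0]
contact_force: [0.2, -0.3, 0.4]
width: 0.0599
finger_force: 0.0
```

```bash
python3 -c "
from h import *
st();stand()"
```

```text
t 7.02 p [0.6164 0.0102 0.0156] yang 4.16 z [ 0.001 -0.    -1.   ] F [ 0.2 -0.3  0.4] w 0.0599 ff 0.0 q [-0.67  0.57  0.76  1.79 -0.47  0.96  0.35]
top 1 c [679.3 -17.9] s [0. 0.] a 0.0 [[679.0, -18.0], [679.0, -18.0], [679.0, -18.0], [679.0, -18.0]]
side 2177 c [627.8 -61.1] s [123.7 126.4] a 5.41 [[560.0, -4.0], [572.0, -130.0], [695.0, -118.0], [683.0, 8.0]]
 egg 317 [ 0.607 -0.084  0.06 ] [0.683 0.005 0.092]
```

Request:
arm_command([
  [[0,0,0,0.007,-0.1,0,60],[0,0,0,0.007,-0.1,0,60],[0,0,0,0.007,-0.1,0,60],[0,0,0,0,0,0,60],[0,0,0,0,0,0,60]],
])

```text
t: 7.53
position: [0.6165, 0.0025, 0.0151]
ee_rot: [-2.138, -2.301, 0.001]
contact_force: [-1.8, 2.4, 0.7]
width: 0.0599
finger_force: 1.2
```

```bash
python3 -c "
from h import *
st();stand(('side',))"
```

```text
t 7.53 p [0.6165 0.0025 0.0151] yang 4.2 z [-0.001  0.    -1.   ] F [-1.8  2.4  0.7] w 0.0599 ff 1.2 q [-0.66  0.58  0.76  1.79 -0.47  0.97  0.37]
side 2200 c [629.  -67.2] s [124.7 128.2] a 4.7 [[562.0, -8.0], [572.0, -136.0], [696.0, -126.0], [686.0, 2.0]]
 egg 324 [ 0.606 -0.092  0.06 ] [ 0.683 -0.003  0.098]
```

Request:
arm_command([
  [[0,0,0,0.007,-0.1,0,60],[0,0,0,0,0,0,60]],
])

```text
t: 7.75
position: [0.6165, 0.0024, 0.0151]
ee_rot: [-2.134, -2.301, -0.002]
contact_force: [-4.5, 10.2, 2.3]
width: 0.0597
finger_force: 5.4
```

Request:
arm_command([
  [[0,0,0,0.004,-0.06,0,60],[0,0,0,0,0,0,60]],
])

```text
t: 7.92
position: [0.6165, 0.0024, 0.0151]
ee_rot: [-2.131, -2.3, -0.004]
contact_force: [-5.6, 15.4, 3.7]
width: 0.0604
finger_force: 7.8
```

Request:
arm_command([
  [[0,0,0,0,0.3,0,60],[0,0,0,0,0.7,0,60],[0,0,0,0,0,1,75],[0,0,0.5,0,0,1,75],[0,0,1,0,0,1,75]],
])

```text
t: 8.33
position: [0.617, 0.0271, 0.106]
ee_rot: [1.949, 2.463, -0.003]
contact_force: [-0.4, -0.8, -0.3]
width: 0.0752
finger_force: 0.0
```

Request:
arm_command([
  [[0,0,1,0,0.3,1,75],[0,0,1,0,0.6,1,75],[0,0,1,-0.1,0.6,0.5,75],[0,0,1,-0.1,0.6,0,75],[0,0,1,-0.1,0.6,0,75]],
])

```text
t: 8.75
position: [0.6092, 0.1086, 0.182]
ee_rot: [1.241, 2.883, 0.002]
contact_force: [0.9, 0.2, -1.6]
width: 0.0749
finger_force: 0.0
```

Request:
arm_command([
  [[0,0,1,-0.1,0.6,0,75],[0,0,1,-0.1,0.6,0,75],[0,0,1,-0.1,0.6,0,75],[0,0,1,-0.1,0.6,0,75],[0,0,1,-0.1,0.6,0,75]],
])

```text
t: 9.17
position: [0.5935, 0.1986, 0.1804]
ee_rot: [0.453, 3.108, -0.001]
contact_force: [0.2, -1.2, -0.1]
width: 0.0753
finger_force: 0.0
```

Request:
arm_command([
  [[0,0,1,-0.1,0.6,0,75],[0,0,1,-0.1,0.6,0,75],[0,0,1,-0.1,0.6,0,75],[0,0,1,0,0.6,0,75],[0,0,1,0,0.5,0,75]],
])

```text
t: 9.58
position: [0.5844, 0.2865, 0.1803]
ee_rot: [-0.369, 3.119, -0.001]
contact_force: [-0.4, 0.3, -0.1]
width: 0.0746
finger_force: 0.0
```

```bash
python3 -c "
from h import *
st();stand()"
```

```text
t 9.58 p [0.5844 0.2865 0.1803] yang 103.49 z [ 0.001 -0.    -1.   ] F [-0.4  0.3 -0.1] w 0.0746 ff 0.0 q [-0.87  0.38  0.45  1.55 -0.17  1.25  1.41]
top 1637 c [627.4 -67.9] s [120.4 122.7] a 4.09 [[563.0, -11.0], [572.0, -133.0], [692.0, -125.0], [683.0, -2.0]]
 egg 171 [ 0.611 -0.084  0.062] [ 0.649 -0.046  0.095]
side 2189 c [628.9 -68.1] s [123.7 126.1] a 4.26 [[563.0, -10.0], [572.0, -136.0], [695.0, -126.0], [686.0, -1.0]]
 egg 273 [ 0.609 -0.092  0.06 ] [ 0.649 -0.053  0.092]
```

Stand home at (0.628, −0.068), squared at 4.2°, egg still seated. Descend on the tongs.

Request:
arm_command([
  [[0,0,-0.06,-0.05,0.32,0,75],[0,0,0,0,0,-1,75],[0,0,0,0,0,-1,75],[0,0,0,0,0,-1,75],[0,0,0,0,0,-1,75]],
])

```text
t: 10.1
position: [0.5832, 0.2941, 0.0594]
ee_rot: [-0.344, 3.121, -0.001]
contact_force: [1.4, 0.8, 0.2]
width: 0.0747
finger_force: 0.0
```

Request:
arm_command([
  [[0,0,0,0,0,-0.7,75],[0,0,0,0,0,-0.3,75],[0,0,0,0,0,-0.1,75],[0,0,0,0,0,0,75]],
])

```text
t: 10.43
position: [0.5831, 0.2946, 0.0275]
ee_rot: [-0.348, 3.122, -0.001]
contact_force: [-0.5, 0.3, -0.0]
width: 0.075
finger_force: 0.0
```

Run:
```python
from h import *
st();p,X=cloud("side");cv2.imwrite("pics/s2.png",cv2.resize(p[180:300,220:380,::-1],None,fx=4,fy=4,interpolation=2))
```

```text
t 10.43 p [0.5831 0.2946 0.0275] yang 102.72 z [ 0.    -0.001 -1.   ] F [-0.5  0.3 -0. ] w 0.075 ff 0.0 q [-0.84  0.54  0.4   1.67 -0.24  0.98  1.44]
```

View pics/s2.png

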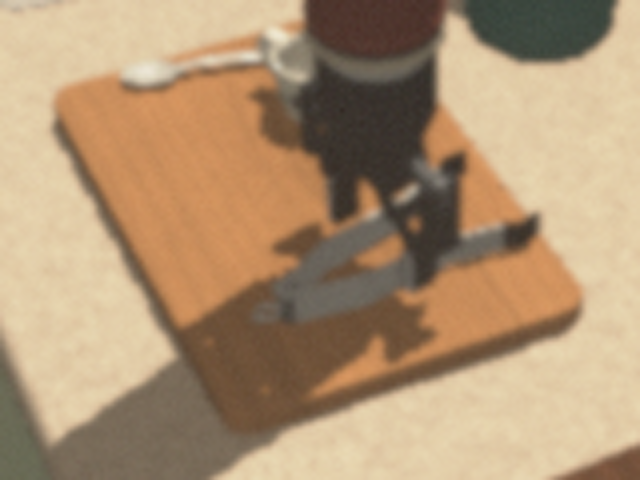

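Request:
arm_command([
  [[0,0,0,0,0,-0.12,60],[0,0,0,0,0,0,50],[0,0,0,0,0,0,45],[0,0,0,0,0,0,42],[0,0,0,0,0,0,40]],
], grip_force=30)

```text
t: 10.9
position: [0.5839, 0.2959, 0.0257]
ee_rot: [-0.351, 3.119, 0.002]
contact_force: [-0.0, -0.7, 7.0]
width: 0.0403
finger_force: 11.7
```

Request:
arm_command([
  [[0,0,0,0,0,0,40],[0,0,0,0,0,0,40],[0,0,0,0,0,0.2,40],[0,0,0,0,0,0.4,40],[0,0,0,0,0,0.4,40]],
])

```text
t: 11.32
position: [0.5824, 0.295, 0.0546]
ee_rot: [0.351, -3.121, 0.001]
contact_force: [-0.2, -0.9, -0.9]
width: 0.04
finger_force: 9.5
```

Run:
```python
from h import *
st()
```

```text
t 11.32 p [0.5824 0.295  0.0546] yang 102.83 z [-0.001 -0.001 -1.   ] F [-0.2 -0.9 -0.9] w 0.04 ff 9.5 q [-0.85  0.5   0.41  1.66 -0.23  1.03  1.43]
```

Request:
arm_command([
  [[0,0,0,0,0,0.7,40],[0,0,0,0,0,0.9,40],[0,0,0,0,0,0.9,40],[0,0,0,0,-0.2,0.7,40],[0,0,0,0,-0.5,0.3,40]],
])

```text
t: 11.73
position: [0.5836, 0.2767, 0.1632]
ee_rot: [-0.355, 3.117, 0.005]
contact_force: [-0.9, 0.1, -0.1]
width: 0.04
finger_force: 9.5
```

Request:
arm_command([
  [[0,0,-0.1,-0.1,-0.8,0,40],[0,0,-0.1,-0.1,-0.9,0,40],[0,0,-0.1,-0.1,-0.9,0,40],[0,0,-0.1,-0.1,-0.9,0,40],[0,0,-0.1,-0.1,-0.9,0,40]],
])

```text
t: 12.15
position: [0.567, 0.1396, 0.1587]
ee_rot: [0.267, -3.13, 0.0]
contact_force: [0.8, 0.4, -0.9]
width: 0.0401
finger_force: 9.5
```

Request:
arm_command([
  [[0,0,-0.1,-0.1,-0.9,0,40],[0,0,-0.1,-0.1,-0.9,0,40],[0,0,-0.1,-0.1,-0.9,0,40],[0,0,-0.1,-0.1,-0.9,0,40],[0,0,-0.1,-0.1,-0.9,0,40]],
])

```text
t: 12.57
position: [0.5517, 0.0047, 0.1587]
ee_rot: [0.185, -3.136, -0.0]
contact_force: [-0.5, 0.6, -1.5]
width: 0.0397
finger_force: 9.5
```

Request:
arm_command([
  [[0,0,-0.1,-0.1,-0.9,0,40],[0,0,-0.1,-0.1,-0.8,0,40],[0,0,-0.1,-0.1,-0.6,0,40],[0,0,-0.1,0,-0.4,0,40],[0,0,0,0,-0.1,0,40]],
])

```text
t: 12.98
position: [0.5432, -0.0794, 0.1589]
ee_rot: [-0.116, 3.139, -0.0]
contact_force: [-0.3, -0.2, -1.2]
width: 0.0401
finger_force: 9.5
```

Request:
arm_command([
  [[0,0,0,0,0,0,40],[0,0,0,0,0,0,40]],
])

```text
t: 13.15
position: [0.5439, -0.0755, 0.1586]
ee_rot: [0.124, -3.139, -0.001]
contact_force: [0.5, -0.8, -0.8]
width: 0.04
finger_force: 9.5
```

Run:
```python
from h import *
st()
for n in("top","side"):
    p,X=cloud(n);np.save(n+"2.npy",X);cv2.imwrite(f"pics/{n}2.png",p[...,::-1])
    sl=(slice(180,300),slice(384,500)) if n=="top" else (slice(230,402),slice(250,470))
    Y=X[sl].reshape(-1,3)
    c=p[sl].reshape(-1,3).astype(int)
    for lo,hi in((.12,.2),):
        Q=Y[(Y[:,2]>lo)&(Y[:,2]<hi)&(Y[:,0]>.58)]
        print(n,len(Q),Q.min(0) if len(Q) else 0,Q.max(0) if len(Q) else 0)
        for a in np.arange(.58,.68,.01):
            q=Q[(Q[:,0]>=a)&(Q[:,0]<a+.01)]
            if len(q): print(round(a,2),len(q),np.round([q[:,1].min(),q[:,1].max(),q[:,2].min(),q[:,2].max()],4))
print(np.array(camera_model("side")["t"]).shape)
a=cv2.imread("pics/top2.png")[190:300,360:500];b=cv2.imread("pics/side2.png")[200:410,240:480]
cv2.imwrite("pics/c2.png",np.hstack([cv2.resize(a,(382,300),interpolation=2),cv2.resize(b,(343,300),interpolation=2)]))
```

```text
t 13.15 p [ 0.5439 -0.0755  0.1586] yang 94.53 z [-0.  0. -1.] F [ 0.5 -0.8 -0.8] w 0.04 ff 9.5 q [-0.52  0.2   0.65  1.83 -0.13  1.15  1.83]
top 211 [ 0.5806843  -0.10554761  0.1543637 ] [ 0.64575154 -0.03120565  0.18294384]
0.58 32 [-0.093  -0.0469  0.1556  0.1829]
0.59 33 [-0.0955 -0.0424  0.1569  0.1799]
0.6 32 [-0.0956 -0.0396  0.1588  0.1816]
0.61 35 [-0.099  -0.035   0.1544  0.1805]
0.62 31 [-0.1019 -0.0312  0.1546  0.1798]
0.63 34 [-0.1055 -0.0329  0.157   0.1793]
0.64 14 [-0.0991 -0.0341  0.1569  0.1814]
side 545 [ 0.58036407 -0.28462696  0.12020832] [ 0.676654   -0.0329014   0.17962781]
0.58 25 [-0.0965 -0.0917  0.155   0.1773]
0.59 38 [-0.0977 -0.0482  0.1549  0.1787]
0.6 59 [-0.1011 -0.0427  0.1544  0.1796]
0.61 71 [-0.1026 -0.0375  0.1552  0.1789]
0.62 63 [-0.1072 -0.0337  0.1554  0.1787]
0.63 69 [-0.1055 -0.0329  0.1548  0.1786]
0.64 80 [-0.2846 -0.0351  0.1202  0.1779]
0.65 108 [-0.2701 -0.24    0.1203  0.1654]
0.66 24 [-0.2507 -0.2324  0.1212  0.166 ]
0.67 8 [-0.2324 -0.2268  0.1233  0.1488]
(3,)
```

View pics/c2.png

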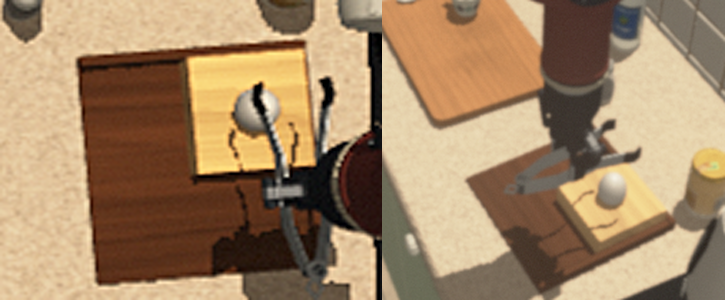

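The jaws straddle the egg's line (jaw middle ≈ (0.632, −0.069), egg ≈ (0.629, −0.066)). The tongs sit level, with jaw middle at z ≈ 0.167. Small correction, then down.

Request:
arm_command([
  [[0,0,0,-0.07,0.08,0,40],[0,0,0,0,0,-0.5,40],[0,0,0,0,0,-0.7,40],[0,0,0,0,0,-0.4,40],[0,0,0,0,0,0,40]],
])

```text
t: 13.67
position: [0.5398, -0.0734, 0.1081]
ee_rot: [0.123, -3.135, 0.0]
contact_force: [-0.3, 0.5, -1.3]
width: 0.0402
finger_force: 9.5
```

Run:
```python
from h import *
st()
p,X=cloud("top")
Y=X[180:300,384:500].reshape(-1,3);Q=Y[(Y[:,2]>.096)&(Y[:,2]<.14)&(Y[:,0]>.62)&(Y[:,0]<.66)&(abs(Y[:,1]+.066)>.022)]
L=Q[Q[:,1]>-.066];R=Q[Q[:,1]<-.066];print(L.min(0),L.max(0),R.min(0),R.max(0))
c=p[180:300,384:500].reshape(-1,3).astype(int);E=Y[(Y[:,2]>.06)&(Y[:,2]<.099)&(c.min(1)>110)&(Y[:,0]>.6)];print(len(E),E.min(0),E.max(0))
```

```text
t 13.67 p [ 0.5398 -0.0734  0.1081] yang 94.51 z [-0.004 -0.    -1.   ] F [-0.3  0.5 -1.3] w 0.0402 ff 9.5 q [-0.5   0.26  0.64  1.89 -0.17  1.05  1.86]
[ 0.62045579 -0.03609942  0.10879441] [ 0.6371499  -0.02873623  0.1296744 ] [ 0.62055436 -0.10093689  0.10979451] [ 0.64164413 -0.09220455  0.12946846]
145 [ 0.61127585 -0.132128    0.06146079] [ 0.74741168 -0.04896023  0.09885178]
```

Request:
arm_command([
  [[0,0,0,0.1,-0.05,-0.3,40],[0,0,0,0,0,-0.5,40],[0,0,0,0,0,-0.5,40],[0,0,0,0,0,-0.4,40],[0,0,0,0,0,-0.1,40]],
])

```text
t: 14.13
position: [0.544, -0.0758, 0.0552]
ee_rot: [0.122, -3.137, 0.0]
contact_force: [-0.9, -0.0, -0.7]
width: 0.0406
finger_force: 9.5
```

Request:
arm_command([
  [[0,0,0,0,0,0,40],[0,0,0,0,0,0,40]],
])

```text
t: 14.3
position: [0.545, -0.0761, 0.0572]
ee_rot: [-0.121, 3.139, -0.0]
contact_force: [0.5, 0.6, 0.2]
width: 0.0399
finger_force: 9.5
```

Run:
```python
from h import *
st()
n=[]
for c in("top","side"):
    p,X=cloud(c);cv2.imwrite(f"pics/{c}3.png",p[...,::-1])
a=cv2.imread("pics/top3.png")[205:285,395:495];b=cv2.imread("pics/side3.png")[270:400,300:460]
cv2.imwrite("pics/c3.png",np.hstack([cv2.resize(a,(400,320),interpolation=2),cv2.resize(b,(394,320),interpolation=2)]))
```

```text
t 14.3 p [ 0.545  -0.0761  0.0572] yang 94.43 z [ 0.001 -0.    -1.   ] F [0.5 0.6 0.2] w 0.0399 ff 9.5 q [-0.47  0.33  0.62  1.93 -0.24  0.95  1.91]
```

View pics/c3.png

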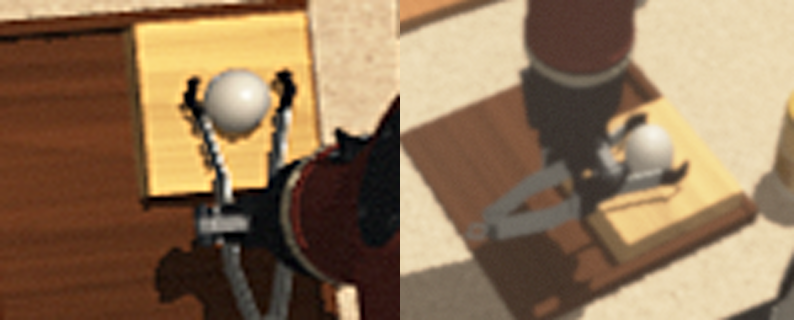

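The egg stands between the jaws (left crop, egg (237, 103), jaws at x 195 and 287), which are about 4 mm too far forward. Nudge back, lower slightly, close gently.

Request:
arm_command([
  [[0,0,0,-0.1,0.01,-0.15,40],[0,0,0,0,0,0,40],[0,0,0,0,0,0,37],[0,0,0,0,0,0,35],[0,0,0,0,0,0,34]],
], grip_force=35)

```text
t: 14.82
position: [0.5417, -0.0756, 0.0524]
ee_rot: [-0.122, 3.139, -0.0]
contact_force: [0.3, -0.1, -1.2]
width: 0.0344
finger_force: 13.1
```

Request:
arm_command([
  [[0,0,0,0,0,0,33],[0,0,0,0,0,0,32],[0,0,0,0,0,0,31],[0,0,0,0,0,0,29],[0,0,0,0,0,0,28]],
])

```text
t: 15.23
position: [0.5417, -0.0756, 0.0522]
ee_rot: [-0.122, 3.139, -0.0]
contact_force: [0.4, -0.0, -0.3]
width: 0.0312
finger_force: 36.0
```

Request:
arm_command([
  [[0,0,0,0,0,0,28],[0,0,0,0,0,0,28]],
])

```text
t: 15.4
position: [0.5416, -0.0756, 0.0522]
ee_rot: [-0.122, 3.139, -0.0]
contact_force: [-0.1, 0.8, 0.1]
width: 0.0313
finger_force: 36.0
```

```bash
python3 -c "
from h import *
st();stand()"
```

```text
t 15.4 p [ 0.5416 -0.0756  0.0522] yang 94.44 z [ 0. -0. -1.] F [-0.1  0.8  0.1] w 0.0313 ff 36.0 q [-0.47  0.34  0.62  1.94 -0.24  0.94  1.91]
top 1402 c [627.8 -67.5] s [120.5 123.1] a 4.54 [[563.0, -11.0], [573.0, -134.0], [693.0, -124.0], [683.0, -1.0]]
 egg 234 [ 0.49  -0.089  0.06 ] [ 0.649 -0.048  0.094]
side 1550 c [629.1 -68.9] s [123.5 127.7] a 3.98 [[563.0, -10.0], [572.0, -137.0], [695.0, -128.0], [686.0, -1.0]]
 egg 331 [ 0.442 -0.094  0.06 ] [ 0.647 -0.043  0.093]
```

Clasped at 31 mm as expected, stand unmoved. Lift.

Request:
arm_command([
  [[0,0,0,0,0,0.15,28],[0,0,0,0,0,0.25,28],[0,0,0,0,0,0.3,28],[0,0,0,0,0,0.4,28],[0,0,0,0,0,0.4,28]],
])

```text
t: 15.92
position: [0.5417, -0.0757, 0.0987]
ee_rot: [-0.121, 3.139, -0.0]
contact_force: [1.0, 0.2, -1.6]
width: 0.0309
finger_force: 35.9
```

Request:
arm_command([
  [[0,0,0,0,0,0.4,28],[0,0,0,0,0,0.5,28],[0,0,0,0,0,0.5,28],[0,0,0,0,0,0.3,28],[0,0,0,0,0,0.15,28]],
])

```text
t: 16.33
position: [0.5424, -0.0757, 0.1548]
ee_rot: [-0.122, 3.137, 0.001]
contact_force: [-0.4, 0.4, -1.1]
width: 0.0313
finger_force: 35.9
```

Request:
arm_command([
  [[0,0,0,0,0,0,28],[0,0,0,0,0,0,28],[0,0,0,0,0,0,28],[0,0,0,0,0,0,28],[0,0,0,0,0,0,28]],
])

```text
t: 16.75
position: [0.5412, -0.0756, 0.1521]
ee_rot: [0.121, -3.138, 0.0]
contact_force: [0.2, 0.3, -0.7]
width: 0.0312
finger_force: 35.9
```

Run:
```python
from h import *
st();stand()
for c in("top","side"):
    p,X=cloud(c);cv2.imwrite(f"pics/{c}4.png",p[...,::-1])
a=cv2.imread("pics/top4.png")[205:285,395:495];b=cv2.imread("pics/side4.png")[230:400,270:460]
cv2.imwrite("pics/c4.png",np.hstack([cv2.resize(a,(400,320),interpolation=2),cv2.resize(b,(358,320),interpolation=2)]))
c=p[230:400,300:460].reshape(-1,3).astype(int);Y=X[230:400,300:460].reshape(-1,3)
E=Y[(Y[:,2]>.11)&(c.min(1)>120)&(Y[:,0]>.6)&(abs(Y[:,1]+.07)<.04)];print(len(E),E.min(0),E.max(0))
```

```text
t 16.75 p [ 0.5412 -0.0756  0.1521] yang 94.43 z [-0.001 -0.    -1.   ] F [ 0.2  0.3 -0.7] w 0.0312 ff 35.9 q [-0.52  0.2   0.65  1.85 -0.14  1.14  1.83]
top 1381 c [627.3 -67.5] s [120.  121.3] a 3.94 [[563.0, -11.0], [572.0, -132.0], [691.0, -124.0], [683.0, -3.0]]
side 2329 c [628.6 -72.6] s [122.6 118.6] a 3.64 [[564.0, -17.0], [571.0, -136.0], [694.0, -128.0], [686.0, -10.0]]
317 [ 0.600202   -0.09328135  0.14541949] [ 0.64792112 -0.03837897  0.19158484]
```

View pics/c4.png

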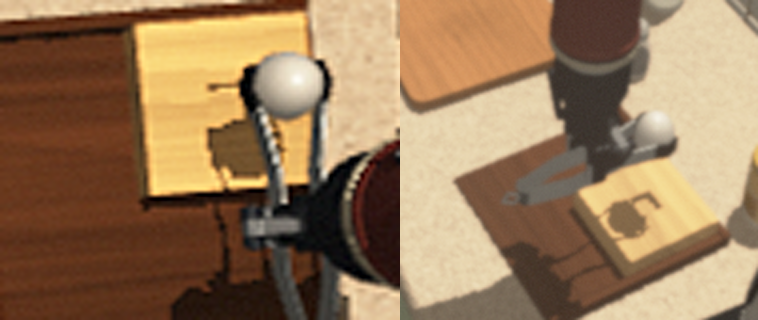

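The egg hangs in the jaws (left crop (288, 85)) with its top at 0.192 m, so its centre is at about 0.16 m. The stand is home. Handing in.

```bash
python3 -c "
from h import *
print(close_job())"
```

```text
the job is handed in; nothing more can be done
None
```

The job is handed in, though no verdict came back: the stand is flush in its corner, and the tongs hold the egg still about 10 cm above where it sat, its centre at roughly 0.16 m.

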